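# Seat a panel in the dowelling jig and snap the toggle clamp into lock

### The arm

A 7-joint arm with a two-finger parallel gripper is mounted at the origin on the work surface. World frame = base frame: x ahead of the robot, y to its left, z up, the work surface at z = 0. Lengths are in m, angles in degrees, forces in N, time in s.
With the tool pointing down it reaches from about 0.425 to 0.875 m from the base axis. Payload 4.7 kg.
Tool frame: the origin (TCP) lies between the finger pads; the fingertips stand 8 mm ahead of it and the grasp point (between the pads) lies 11 mm behind it; x points along the fingers, z is the direction in which the jaws open and shut, and the axes are right-handed (so a half turn about x gives the same grasp; the last joint's range is limited). The gripper opens to 87 mm and grips with 3 to 60 N. Pads are 19 mm wide; open, the fingers measure 117 mm over their backs; the gripper's body (75 mm by 190 mm) begins 51 mm behind the grasp point.
Start: joints at [-67.088, 18.392, -4.016, 83.108, 1.295, 78.541, -3.26], TCP at [0.245, 0.602, 0.231] pointing down, gripper open.
Joint ranges: [-163.93, 163.93], [-17.29, 119.83], [-79.2, 71.16], [3.27, 140.29], [-89.18, 269.18], [5.43, 117.66], [-154.24, 154.24]. Speed limits (degrees/s): [147.25, 147.25, 180, 180, 180, 180, 180].

### API

Orientations are given as [roll, pitch, yaw] about the fixed x, y, z axes, in that order (R = Rz(yaw) Ry(pitch) Rx(roll)).
In Python, from cell import telemetry, vision, sign_off gives the robot as it stands. The module is installed in compiled form; this text tells all that it offers.
- The arm moves only by the tool drive_tool, never from a script. Its arguments are lists of equal length, an entry for each row: "offset": the shift along the tool's x, y, z in m, a list of three; "angular": the turn, a rotation vector about the tool's x, y, z in rad, a list of three. A call has 1 to 10 rows; each row is the pose to reach, as a shift and turn from the pose measured when the call began, along the tool's axes at that moment; what a row does not reach only later rows make up. A row lasts 1/8 s, in which the tool goes at most 62.5 mm and 10.7 degrees, less where a joint would pass 70% of its speed; a pose out of reach is approached as far as the arm can. A call with a gripper value outside its range is refused whole. "fingers" is the closure, from -1 (fully open) to 1 (shut), set as the call begins (left out, the last holds). The fingers move at their own pace and stop on an object; "squeeze" is the grip in N (left out, the last holds). Time passes only in rows, so rows that repeat a pose let the fingers close. It gives the time, the measured TCP pose, the force and the opening at its end, in the units of the state.
- telemetry.get_obs(): the state, without advancing time (a new reading comes with each control period).
- vision.read_camera(name): name is "scene" or "top" or "wrist"; returns a dict with "pixels" (384x512x3 uint8, red, green, blue), "intrinsics" (3x3 intrinsics, pixels), "world_from_camera" (4x4, takes a point from camera to world coordinates); the wrist camera has in their place "T_tool_cam" (4x4, takes a point from camera to tool coordinates, whose origin is the TCP and whose axes are the tool frame's). Camera axes: x right, y up, looking along -z (the intrinsics and any distortion apply to the point x, -y, -z); pixel columns grow to the right and rows downward; lengths in m; the calibration is good to about 2 mm. The wrist camera is an equidistant fisheye: a pixel r from the principal point sees the ray r / f radians off the axis. A picture is of the moment at which its call begins: read the wrist's pose just before it. There is no depth.
- sign_off(): hands the job in, once; it reports no verdict.
The state is a dict: "time_s": time; "qpos": joint angles; "joint_velocities": joint speeds; "effort": joint torques, N m; "tool_pos": TCP position; "tool_rot": TCP orientation; "force": force on the tool from outside, world axes, zero at the start; "wrist_torque": the same for the moment, N m; "grip_width": finger opening in m.
Only numpy, scipy, OpenCV 4.12 (cv2) and the standard library are available. Lean on these libraries where they do the work, as an engineer would, in place of code of your own. Each camera call takes 0.05 s, during which the arm holds its last target.

### The job

Get the reddish wooden panel ready for drilling: with your fingertips, slide it flat along the dowelling jig until it is fully home, flush against both the fence and the end stop. Then push the red handle of the toggle clamp over and down, past its dead point, until it snaps into lock and the clamp holds the panel by itself. Only push: do not pick up, lift or tip the panel, leave the other things on the bench where they are, and finish clear of everything.

Things in the scene. Friction and masses are not known exactly. Their poses are not given: they have to be found in the camera images.
- jig: Dowelling jig, fixed on the bench: plywood board 240 (x) x 400 (y) x 18 mm thick; origin at the centre of its underside, on the bench top (z = 0). x points away from the robot towards the fence, y left along the fence, z up; yawed up to 0.3 rad. It carries a fence, an end stop and, right of the stop, a steel toggle clamp that moves in the plane x = +5 mm, parallel to y.
- fence_face (a point): Fixed point low on the near face of the pale wooden fence (jig frame x +50, y +60, z +18 mm = board top). The fence runs along y from -25 to +175 mm, is 25 mm thick and 30 mm high above the board; brass drill bushes stick out of its far side.
- stop_face (a point): Fixed point low on the left face of the pale wooden end stop (jig frame x +5, y -20, z +18 mm). The stop runs along x from -45 to +45 mm, is 15 mm thick and 22 mm high above the board; its left face (towards +y) is the stopping face.
- panel: Loose cherry board 90 (x) x 160 (y) x 18 mm, 0.12 to 0.24 kg, yellow tape band near its +y (left) end; lies flat on the jig, 12 to 35 mm short of the fence and 15 to 45 mm short of the end stop, turned up to 0.1 rad. Origin at the centre of its underside, axes along its edges. Home, with far edge on the fence and right end on the stop, its origin is at x +5, y +60, z +18 mm in the jig frame. Slides with 0.5 to 2 N.
- clamp_handle (a joint): Handle angle about its pivot (rad). 0 = open, handle standing up, leaning right (jig -y); grows as it is pushed right and down; starts at 0 to 0.1, stays where left. Foot meets panel at 0.93, dead point 1.19, locked on its stop at 1.30, pointing to -y, 0.07 rad above level: elevation = 1.37 - value. Push at the grip: 1.5 N at first, up to 9 N before the dead point, then it snaps on by itself.
- clamp_pivot (a point): Fixed point on the axis of the handle's pivot, which is parallel to the jig's x; in the jig frame x +5, y -117, z +65 mm.
- handle_grip (a point): Point on the centre line of the red handle grip, 95 mm from the pivot, moving with the handle; the line from the pivot to it is the handle's direction. The grip is a rounded bar 16 mm wide (jig x) and 17 mm thick, from 38 to 128 mm from the pivot. It is pushed on its left / upper side, the side that faces the clamping arm.
- clamp_foot: Rubber foot, 19 mm across, on a spring spindle at the end of the steel clamping arm. Clamp open: the arm stands up, leaning left over the stop, its end and spindle up to 140 mm above the bench. Locked: presses the seated panel with about 34 N, mid-width, 32 mm from its right end. Origin on the arm: see the point foot_face.
- foot_face (a point): Centre of the underside of the black rubber foot, moving with the clamping arm; locked, it lies on the panel's top, 36 mm above the bench.
- glue: Bystander: yellow glue bottle with an orange cap, 56 mm across, 165 mm tall, on the bench beyond the fence; origin under its centre.
- bowl: Bystander: white bowl, 100 mm across, 45 mm high, beyond the fence; origin under its centre.
- sanding_block: Bystander: cork sanding block 65 x 110 x 32 mm on the bench on the robot's side of the jig; origin under its centre.
- pencil: Bystander: flat green carpenter's pencil 11 x 130 x 8 mm lying on the jig's base board, near right part; origin under its middle, its length along its y.
- try_square: Bystander: try square lying flat on the bench beyond the clamp: wooden stock 22 x 110 x 18 mm centred on the origin, steel blade reaching 170 mm along its +x.
- tray_carcass: Bystander: open-fronted reddish wooden tray 100 x 180 x 85 mm standing left of the jig; origin under its centre.
- mallet: Bystander: mallet lying right of the jig: pale handle 200 mm along its x, black head 60 mm across and 100 mm long at its +x end.
Things that resemble listed ones, but are neither listed nor needed, are in the scene too. What is shaped like the panel but pink or purple is not meant.

How it is judged:
By the outcome, as a careful person would: the job done as asked, in the order asked, and still so for the second after the job is handed in, with the robot touching nothing.
It also fails if it takes over 54 s, if anything falls off the work surface, if the arm or the gripper's body presses on something with over 40 N, if the wrist force passes 120 N, or if a joint passes its speed limit or range.

## Working session

There is one attempt and no reset: what is moved stays moved. The work goes in short steps, Python scripts to look and compute and a tool call to move; the robot and the scene stay as the last step left them, time stands still between calls to the robot, and variables do not carry over. Pictures are saved under pics/ and viewed, and the job is handed in when it is done.

Besides the shell and the picture viewer there is one more tool, called as a command line: name --argument value ..., lists and objects as JSON in quotes. drive_tool: Moves the arm, as the interface text tells. Its arguments: {"type":"object","properties":{"offset":{"type":"array"},"angular":{"type":"array"},"fingers":{"type":"number"},"squeeze":{"type":"number"}},"required":["offset","angular"]}

```bash
mkdir -p pics; python3 - <<'E'
from cell import telemetry, vision
import cv2,numpy as np,pickle
o=telemetry.get_obs();print(o)
d={}
for n in ("scene","top","wrist"):
    c=vision.read_camera(n);d[n]=c
    cv2.imwrite(f"pics/{n}0.png",c["pixels"][:,:,::-1])
    for k in c:
        if k!="pixels":print(n,k,np.round(np.array(c[k]),4).tolist() if not isinstance(c[k],str) else c[k])
pickle.dump((o,d),open("d0.pkl","wb"))
E
```

```text
{'time_s': 0.0, 'qpos': array([-67.08677535,  18.43976696,  -4.01780716,  83.17567174,
         1.29688582,  78.54100009,  -3.26019223]), 'joint_velocities': array([ 0.06577799, -0.00364941, -0.02755123, -0.07275761,  0.06564527,
        0.01146673,  0.01597448]), 'effort': array([-1.40545239e-04, -4.91289890e+01, -4.04150113e-01, -3.12534034e+01,
       -6.40116166e-02,  4.34664753e-02,  1.65463734e-04]), 'tool_pos': array([0.24443092, 0.60169982, 0.22944707]), 'tool_rot': array([-176.42960655,   89.88870569, -108.53072073]), 'force': array([ 1.15045925, -0.95972921,  0.15654778]), 'wrist_torque': array([-0.01273235,  0.0223888 , -0.01059873]), 'grip_width': 0.08694348968567644}
scene intrinsics [[375.8845, 0.0, 254.4644], [0.0, 375.8845, 191.322], [0.0, 0.0, 1.0]]
scene world_from_camera [[-0.3178, -0.7782, 0.5417, 1.1287], [0.9481, -0.2551, 0.1898, 0.2096], [-0.0095, 0.5739, 0.8189, 1.0669], [0.0, 0.0, 0.0, 1.0]]
top intrinsics [[412.1419, 0.0, 254.2322], [0.0, 412.1419, 187.6661], [0.0, 0.0, 1.0]]
top world_from_camera [[0.0016, 0.9962, -0.087, 0.3928], [-0.9997, 0.0037, 0.0238, -0.0119], [0.024, 0.0869, 0.9959, 1.3486], [0.0, 0.0, 0.0, 1.0]]
wrist intrinsics [[297.3186, 0.0, 257.6205], [0.0, 297.3186, 188.5694], [0.0, 0.0, 1.0]]
wrist T_tool_cam [[-0.001, 0.254, -0.9672, -0.1534], [-0.0006, 0.9672, 0.254, 0.0691], [1.0, 0.0008, -0.0008, 0.0001], [0.0, 0.0, 0.0, 1.0]]
```

View pics/scene0.png

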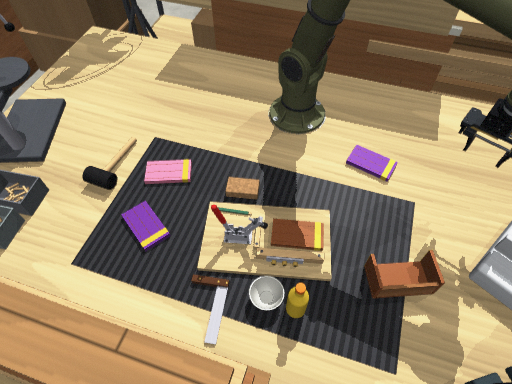

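View pics/top0.png

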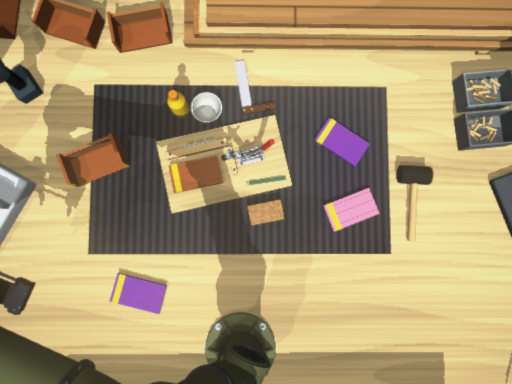

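The scene view shows the jig around (265,240) with the reddish panel at (297,233). In the top view the panel is at (197,174). The lookalikes are purple or pink, at top-view (342,142), (139,293) and (352,209), so the reddish one on the jig fits. Next I'll enlarge it.

```bash
python3 - <<'E'
import cv2
a=cv2.imread("pics/top0.png")[108:220,150:300];cv2.imwrite("pics/topc0.png",cv2.resize(a,None,fx=5.3,fy=5.3,interpolation=cv2.INTER_CUBIC))
a=cv2.imread("pics/scene0.png")[190:290,190:340];cv2.imwrite("pics/scenec0.png",cv2.resize(a,None,fx=5.3,fy=5.3,interpolation=cv2.INTER_CUBIC))
E
```

```text
(no output)
```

View pics/topc0.png

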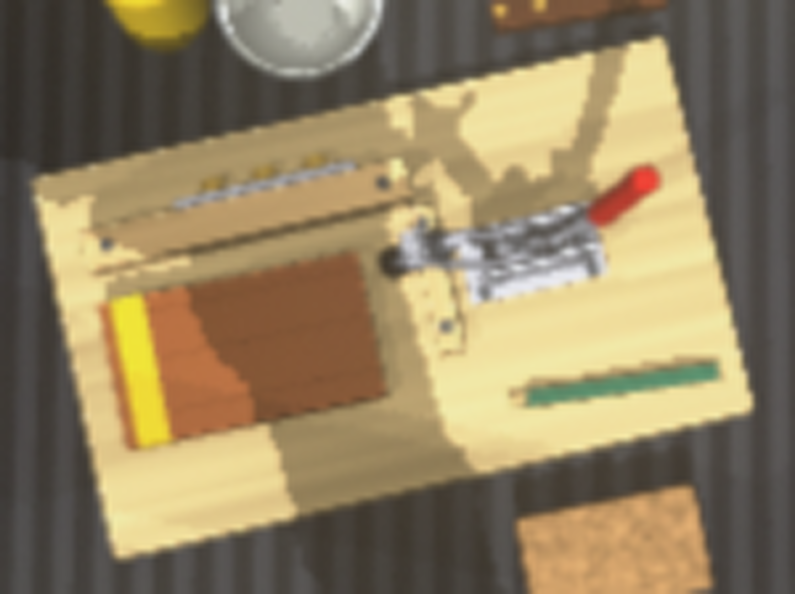

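View pics/scenec0.png

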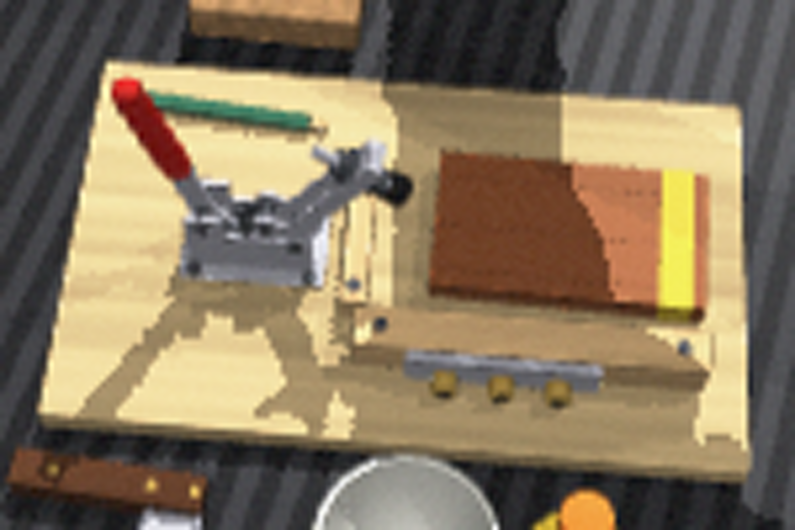

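View pics/wrist0.png

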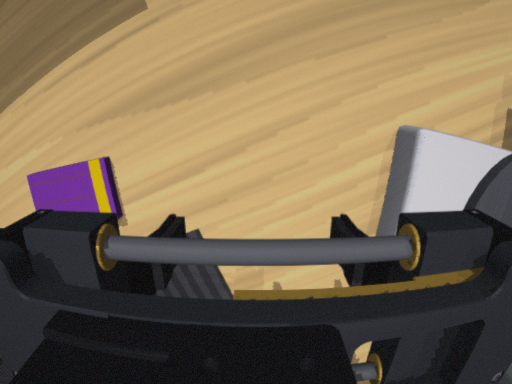

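```bash
cat > h.py <<'E'
import numpy as np,pickle,cv2
from scipy.optimize import least_squares
from scipy.spatial.transform import Rotation as Ro
def proj(c,P):
    P=np.atleast_2d(P);T=np.array(c["world_from_camera"]);K=np.array(c["intrinsics"])
    q=(P-T[:3,3])@T[:3,:3]; q=q*[1,-1,-1]
    u=q@K.T; return u[:,:2]/u[:,2:]
def pose(x,y,a,P,z=0):
    P=np.atleast_2d(P);R=np.array([[np.cos(a),-np.sin(a),0],[np.sin(a),np.cos(a),0],[0,0,1]])
    return P@R.T+[x,y,z]
def projw(c,o,P):
    # wrist fisheye
    T=np.array(c["T_tool_cam"]);K=np.array(c["intrinsics"])
    R=Ro.from_euler('xyz',o["tool_rot"],degrees=True).as_matrix()
    t=(np.atleast_2d(P)-o["tool_pos"])@R
    q=(t-T[:3,3])@T[:3,:3]; q=q*[1,-1,-1]
    r=np.hypot(q[:,0],q[:,1]);th=np.arctan2(r,q[:,2]);s=th/np.maximum(r,1e-9)
    return np.c_[K[0,0]*q[:,0]*s+K[0,2],K[1,1]*q[:,1]*s+K[1,2]]
def un(c,off): return (np.array(c,float)+.5)/5.3-.5+np.array(off)
E
python3 - <<'E'
from h import *
o,d=pickle.load(open("d0.pkl","rb"))
top,sc=d["top"],d["scene"]
B=np.array([[.12,.2,.018],[.12,-.2,.018],[-.12,-.2,.018],[-.12,.2,.018]])
tb=un([[33,178],[663,38],[752,410],[115,556]],[150,108])
S=np.array([[-.12,-.2,.018],[-.12,.2,.018]]);sb=un([[108,63],[740,105]],[190,190])
def f(p):return np.r_[(proj(top,pose(*p[:3],B))-tb).ravel(),(proj(sc,pose(*p[:3],S))-sb).ravel()]
r=least_squares(f,[.45,.05,.2]);print("jig",r.x,np.round(r.fun,1))
j=r.x
Pn=np.array([[.045,.08,.018],[.045,-.08,.018],[-.045,-.08,.018],[-.045,.08,.018]])
tp=un([[100,303],[360,252],[387,393],[130,450]],[150,108])
sp=un([[703,318-15],[432,293-13],[443,152],[708,175]],[190,190])
def g(p):return np.r_[(proj(top,pose(*p,Pn,.018))-tp).ravel(),(proj(sc,pose(*p,Pn,.018))-sp).ravel()]
r=least_squares(g,[.45,.1,.2]);print("pan",r.x,np.round(r.fun,1))
p=r.x
print("panel in jig",pose(0,0,-j[2],[[p[0]-j[0],p[1]-j[1],0]]),p[2]-j[2])
# overlay
for n,c in(("top",top),("scene",sc)):
    im=cv2.resize(c["pixels"][:,:,::-1],None,fx=5.3,fy=5.3,interpolation=cv2.INTER_CUBIC)
    def dr(P,col):
        q=((proj(c,P)+.5)*5.3-.5).astype(int)
        cv2.polylines(im,[q.reshape(-1,1,2)],True,col,1)
    dr(pose(*j,B),(255,0,0));dr(pose(*p,Pn,.018),(255,0,255))
    dr(pose(*j,[[.05,-.025,.048],[.05,.175,.048],[.075,.175,.048],[.075,-.025,.048]]),(0,255,0))
    dr(pose(*j,[[-.045,-.02,.04],[.045,-.02,.04],[.045,-.035,.04],[-.045,-.035,.04]]),(0,255,0))
    h=1.37-.05
    dr(pose(*j,[[.005,-.117,.065],[.005,-.117-.128*np.cos(h),.065+.128*np.sin(h)]]),(255,255,0))
    x,y=((150,108) if n=="top" else (190,190));im=im[int(y*5.3):int(y*5.3)+594,int(x*5.3):int(x*5.3)+795]
    cv2.imwrite(f"pics/{n}ov.png",im)
np.save("jig.npy",j);np.save("pan.npy",p)
E
```

```text
jig [0.58952189 0.05654306 0.23031552] [-0.5 -0.3  0.  -0.4  0.2 -0.  -0.4  0.3 -0.8 -0.8  0.2  0. ]
pan [0.5522917  0.14525035 0.21335054] [-0.6  0.2 -0.5 -0.4  0.1  0.3 -0.7 -0.1  0.5  0.8 -1.1  0.1 -0.7 -0.9
 -0.3 -0.7]
panel in jig [[-0.01599659  0.09486401  0.        ]] -0.016964985695840346
```

View pics/topov.png

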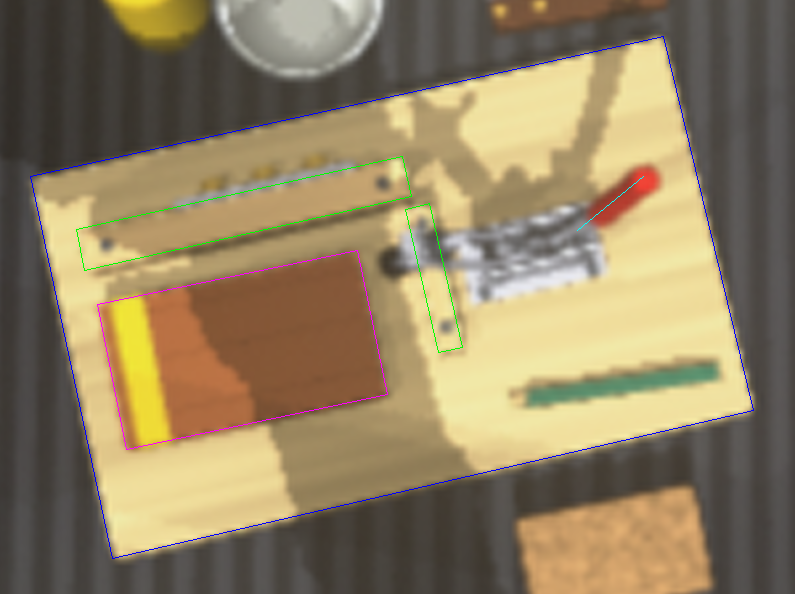

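View pics/sceneov.png

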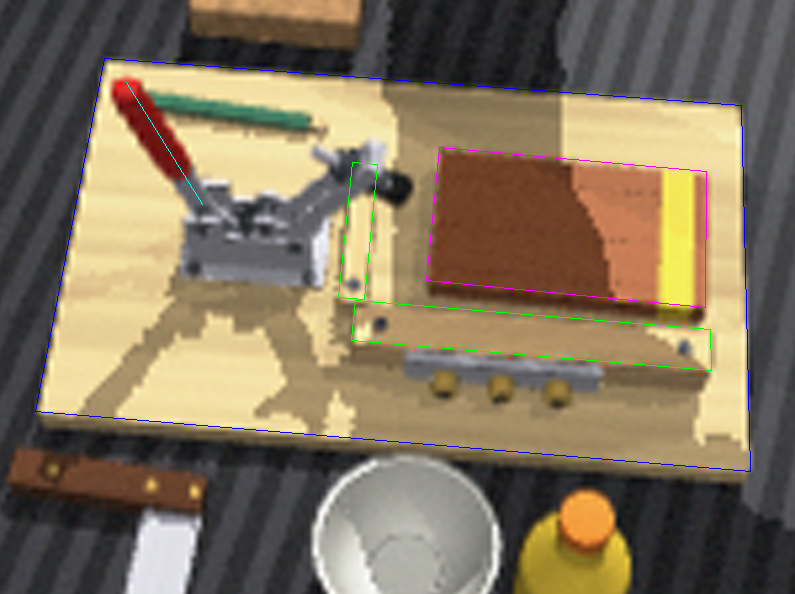

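The overlay fits well. The panel is about 21 mm off the fence and 35 mm off the stop. Next I'll work out the tool axes and waypoints.

```bash
cat >> h.py <<'E'
def Rt(o): return Ro.from_euler('xyz',o["tool_rot"],degrees=True).as_matrix()
def go(o,jp,zaz=None):
    """jig point (for TCP), z-axis azimuth rel jig (deg) -> offset, angular in tool axes"""
    j=np.load("jig.npy");P=pose(*j,jp)[0];R=Rt(o);off=R.T@(P-o["tool_pos"])
    if zaz is None: return off
    a=j[2]+np.radians(zaz);x=np.array([0,0,-1.]);z=np.array([np.cos(a),np.sin(a),0]);y=np.cross(z,x)
    D=np.c_[x,y,z];return off,Ro.from_matrix(R.T@D).as_rotvec()
def injig(P):
    j=np.load("jig.npy");return pose(0,0,-j[2],np.atleast_2d(P)-[j[0],j[1],0])
E
python3 - <<'E'
from h import *
o,d=pickle.load(open("d0.pkl","rb"))
print(np.round(Rt(o),3))
for z in(0,90,180,270):
    print(z,[np.round(v,3) for v in go(o,[-.1,.095,.15],z)])
# foot & bottle in jig: triangulate
def tri(ut,us):
    f=lambda P:np.r_[proj(d["top"],P)[0]-ut,proj(d["scene"],P)[0]-us]
    r=least_squares(f,[.6,.05,.1]);return np.round(injig(r.x),3),np.round(r.fun,1)
print("foot",tri(un([395,262],[150,108]),un([398,188],[190,190])))
print("handle tip",tri(un([648,180],[150,108]),un([127,90],[190,190])))
print("bottle cap",tri([174.5,96],un([587,510],[190,190])))
E
```

```text
[[-0.001 -0.927  0.376]
 [-0.002  0.376  0.927]
 [-1.    -0.    -0.002]]
0 [array([ 0.08 , -0.388, -0.355]), array([ 0.955, -0.002,  0.001])]
90 [array([ 0.08 , -0.388, -0.355]), array([-0.616, -0.002, -0.   ])]
180 [array([ 0.08 , -0.388, -0.355]), array([-2.187e+00, -1.000e-03, -2.000e-03])]
270 [array([ 0.08 , -0.388, -0.355]), array([ 2.526e+00, -1.000e-03,  2.000e-03])]
foot (array([[ 0.004, -0.006,  0.1  ]]), array([-0.4,  0.1, -0.4, -0. ]))
handle tip (array([[ 0.004, -0.151,  0.18 ]]), array([-0.4,  0.1, -0.4, -0. ]))
bottle cap (array([[0.204, 0.097, 0.157]]), array([-1. ,  0.3, -0.9,  0. ]))
```

drive_tool --offset '[[0.08,-0.388,-0.355],[0.08,-0.388,-0.355],[0.08,-0.388,-0.355],[0.08,-0.388,-0.355],[0.08,-0.388,-0.355],[0.08,-0.388,-0.355],[0.08,-0.388,-0.355],[0.08,-0.388,-0.355],[0.08,-0.388,-0.355],[0.08,-0.388,-0.355]]' --angular '[[-0.616,-0.002,0],[-0.616,-0.002,0],[-0.616,-0.002,0],[-0.616,-0.002,0],[-0.616,-0.002,0],[-0.616,-0.002,0],[-0.616,-0.002,0],[-0.616,-0.002,0],[-0.616,-0.002,0],[-0.616,-0.002,0]]' --fingers 1 --squeeze 30

```text
time_s: 1.4
tool_pos: [0.4709, 0.1234, 0.1497]
tool_rot: [104.4, 89.9, -152.8]
force: [-0.4, 1.2, -0.2]
grip_width: 0.0015
```

```bash
cat > s.py <<'E'
from h import *
from cell import telemetry
import sys
o=telemetry.get_obs()
print("t",o["time_s"],"jig",np.round(injig(o["tool_pos"])[0],4),"F",np.round(pose(0,0,-np.load("jig.npy")[2],o["force"])[0],1),"gw",o["grip_width"])
a=eval(sys.argv[1]) if len(sys.argv)>1 else []
for t in a:
    r=go(o,t[:3],t[3]);print(t,[np.round(v,4).tolist() for v in r])
E
python3 s.py "[(-.095,.095,.034,90),(-.05,.095,.034,90)]"
python3 - <<'E'
from cell import vision
import cv2
cv2.imwrite("pics/wrist1.png",vision.read_camera("wrist")["pixels"][:,:,::-1])
E
```

```text
t 1.4 jig [-0.1002  0.0922  0.1497] F [-0.1  1.2 -0.2] gw 0.001532416971818335
(-0.095, 0.095, 0.034, 90) [[0.1157, -0.0053, 0.0029], [-0.0063, -0.0003, -0.0011]]
(-0.05, 0.095, 0.034, 90) [[0.1157, -0.0503, 0.0032], [-0.0063, -0.0003, -0.0011]]
```

View pics/wrist1.png

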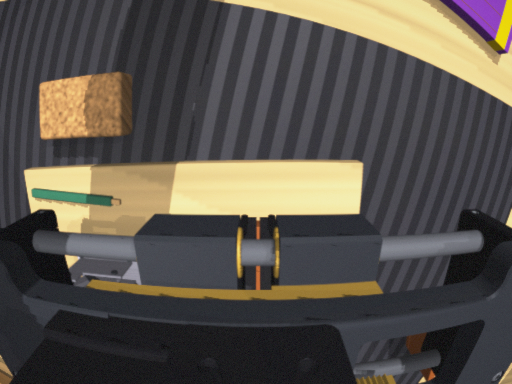

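The wrist camera looks back towards the robot. It shows the board edge, pencil (75,197) and sanding block (85,105), all clear of the fingers at (258,240). Now descend.

drive_tool --offset '[[0.06,-0.002,0.003],[0.1,-0.004,0.003],[0.1155,-0.005,0.003],[0.1155,-0.005,0.003],[0.1155,-0.015,0.003],[0.1155,-0.022,0.003],[0.1155,-0.022,0.003]]' --angular '[[-0.006,0,0],[-0.006,0,0],[-0.006,0,0],[-0.006,0,0],[-0.006,0,0],[-0.006,0,0],[-0.006,0,0]]'

```text
time_s: 2.33
tool_pos: [0.4925, 0.1342, 0.0355]
tool_rot: [-52.4, 89.9, 51.0]
force: [0.1, 0.1, 0.2]
grip_width: 0.0003
```

```bash
python3 s.py "[(-.055,.095,.034,90)]"
```

```text
t 2.325 jig [-0.0768  0.0977  0.0355] F [0.1 0.1 0.2] gw 0.00028019010168065395
(-0.055, 0.095, 0.034, 90) [[0.0015, -0.0218, -0.0028], [0.003, 0.001, 0.0013]]
```

drive_tool --offset '[[0.001,-0.004,-0.002],[0.0015,-0.007,-0.003],[0.0015,-0.01,-0.003],[0.0015,-0.013,-0.003],[0.0015,-0.016,-0.003],[0.0015,-0.019,-0.003],[0.0015,-0.022,-0.003],[0.0015,-0.024,-0.003],[0.0015,-0.024,-0.003]]' --angular '[[0.003,0,0],[0.003,0,0],[0.003,0,0],[0.003,0,0],[0.003,0,0],[0.003,0,0],[0.003,0,0],[0.003,0,0],[0.003,0,0]]'

```text
time_s: 3.45
tool_pos: [0.5169, 0.1369, 0.0341]
tool_rot: [-60.6, 89.9, 42.6]
force: [-0.4, -1.3, -0.4]
grip_width: 0.0003
```

```bash
python3 s.py "[(-.0495,.095,.034,90)]"
```

```text
t 3.45 jig [-0.0524  0.0948  0.0341] F [-0.7 -1.2 -0.4] gw 0.0003378902751348843
(-0.0495, 0.095, 0.034, 90) [[0.0001, -0.0029, 0.0002], [-0.0002, 0.001, 0.0018]]
```

drive_tool --offset '[[0,-0.001,0],[0,-0.002,0],[0,-0.003,0],[0,-0.0035,0],[0,-0.0035,0]]' --angular '[[0,0,0],[0,0,0],[0,0,0],[0,0,0],[0,0,0]]'

```text
time_s: 4.08
tool_pos: [0.5172, 0.1369, 0.0335]
tool_rot: [77.8, 89.7, -179.0]
force: [-8.4, -2.3, 6.2]
grip_width: 0.0001
```

```bash
python3 s.py
```

```text
t 4.075 jig [-0.052   0.0947  0.0335] F [-8.7 -0.3  6.2] gw 0.00013805652709850038
```

Contact with the fence shows as 8.7 N. Back off and check.

drive_tool --offset '[[0,0.004,0],[0,0.015,0],[-0.01,0.025,0],[-0.06,0.03,0.02],[-0.1,0.03,0.06],[-0.1,0.03,0.08],[-0.1,0.03,0.08]]' --angular '[[0,0,0],[0,0,0],[0,0,0],[0,0,0],[0,0,0],[0,0,0],[0,0,0]]'

```text
time_s: 4.95
tool_pos: [0.4698, 0.2096, 0.1349]
tool_rot: [56.1, 89.8, 159.5]
force: [0.2, 0.3, 0.6]
grip_width: 0.0004
```

```bash
cat > look.py <<'E'
import sys;from h import *
from cell import vision,telemetry
tag=sys.argv[1]
o=telemetry.get_obs();d={}
for n in("top","scene"):
    c=vision.read_camera(n);d[n]=c;x,y=((150,108) if n=="top" else (190,190))
    a=c["pixels"][y:y+112,x:x+150,::-1]
    cv2.imwrite(f"pics/{n}{tag}.png",cv2.resize(a,None,fx=5.3,fy=5.3,interpolation=cv2.INTER_CUBIC))
pickle.dump((o,d),open(f"d{tag}.pkl","wb"))
E
python3 look.py 2; python3 s.py "[(-.01,.215,.12,90),(-.01,.215,.034,90),(.004,.215,.034,0)]"
```

```text
t 5.05 jig [-0.082   0.1735  0.1336] F [ 0.5  0.4 -0.1] gw 0.00021495791301464064
(-0.01, 0.215, 0.12, 90) [[0.0133, -0.072, 0.0416], [-0.0006, 0.0002, -0.0053]]
(-0.01, 0.215, 0.034, 90) [[0.0993, -0.0725, 0.0415], [-0.0006, 0.0002, -0.0053]]
(0.004, 0.215, 0.034, 0) [[0.0992, -0.0865, 0.0415], [1.5701, -0.004, -0.0043]]
```

View pics/top2.png

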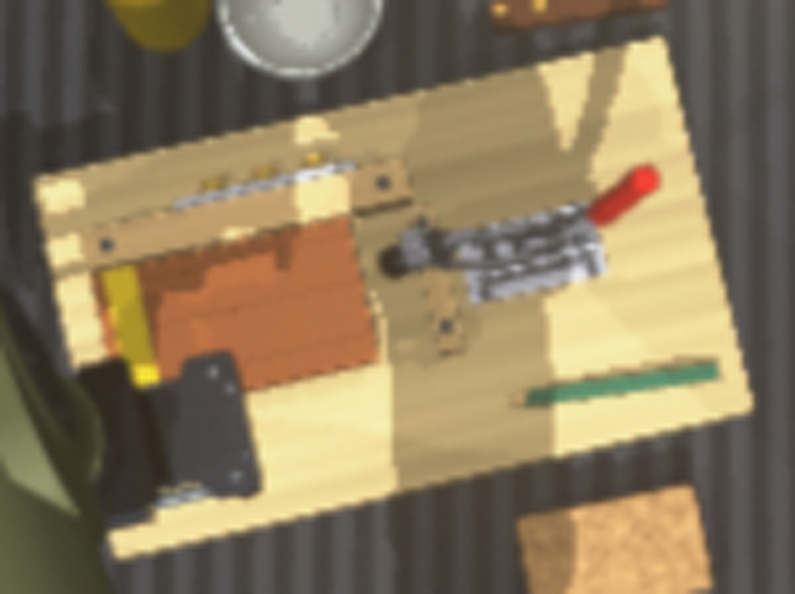

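View pics/scene2.png

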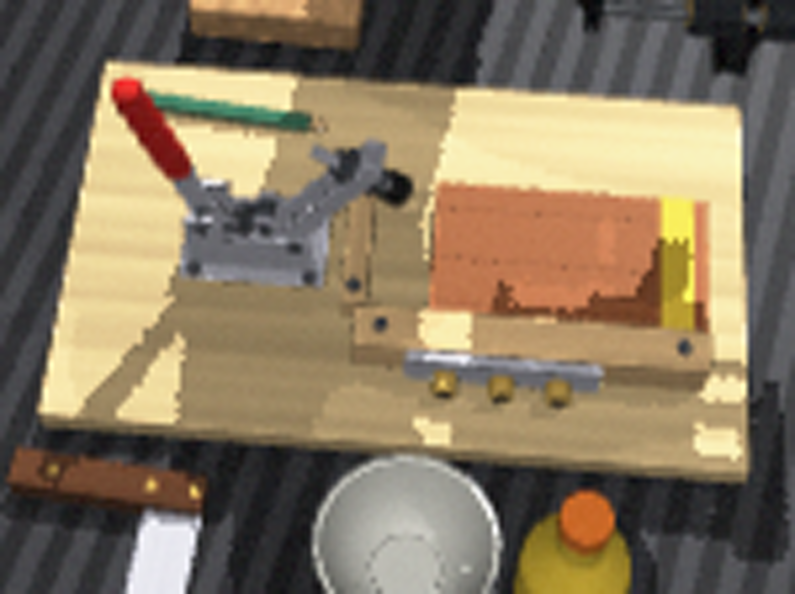

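The top view shows the panel's far edge along the fence (95,270)-(350,220), so it is seated on the fence. The end gap at the stop remains, about (375,290) to (430,290).

```bash
python3 - <<'E'
from cell import telemetry;import numpy as np
print(np.round(telemetry.get_obs()["qpos"],1))
E
python3 s.py "[(.004,.225,.12,0)]"
```

```text
[-38.2   6.1  12.3 109.5  -1.5  64.8  77.8]
t 5.05 jig [-0.082   0.1735  0.1336] F [ 0.5  0.4 -0.1] gw 0.00021495791301464064
(0.004, 0.225, 0.12, 0) [[0.0132, -0.086, 0.0516], [1.5701, -0.004, -0.0043]]
```

drive_tool --offset '[[0.005,-0.02,0.02],[0.013,-0.05,0.04],[0.013,-0.086,0.052],[0.013,-0.086,0.052],[0.013,-0.086,0.052],[0.013,-0.086,0.052],[0.013,-0.086,0.052],[0.013,-0.086,0.052],[0.013,-0.086,0.052],[0.013,-0.086,0.052]]' --angular '[[0.18,0,0],[0.36,0,0],[0.54,0,0],[0.72,0,0],[0.9,-0.003,-0.003],[1.08,-0.003,-0.003],[1.26,-0.003,-0.003],[1.44,-0.003,-0.003],[1.57,-0.004,-0.004],[1.57,-0.004,-0.004]]'

```text
time_s: 6.3
tool_pos: [0.5422, 0.2749, 0.1195]
tool_rot: [-137.7, 89.9, -124.5]
force: [0.0, -1.5, -0.5]
grip_width: 0.0002
```

```bash
python3 s.py "[(.003,.205,.034,0),(.003,.19,.034,0)]"
```

```text
t 6.3 jig [0.0037 0.2234 0.1195] F [-0.3 -1.5 -0.5] gw 0.00020304647643236483
(0.003, 0.205, 0.034, 0) [[0.0856, -0.0183, -0.0006], [-0.0007, -0.0013, 0.0012]]
(0.003, 0.19, 0.034, 0) [[0.0856, -0.0333, -0.0006], [-0.0007, -0.0013, 0.0012]]
```

drive_tool --offset '[[0.045,-0.01,-0.001],[0.0856,-0.018,-0.001],[0.0856,-0.028,-0.001],[0.0856,-0.036,-0.001],[0.0856,-0.041,-0.001],[0.0856,-0.046,-0.001],[0.0856,-0.051,-0.001],[0.0856,-0.056,-0.001],[0.0856,-0.061,-0.001],[0.0856,-0.064,-0.001]]' --angular '[[0,0,0],[0,0,0],[0,-0.001,0.001],[0,-0.001,0.001],[0,-0.001,0.001],[0,-0.001,0.001],[0,-0.001,0.001],[0,-0.001,0.001],[0,-0.001,0.001],[0,-0.001,0.001]]'

```text
time_s: 7.55
tool_pos: [0.5557, 0.2118, 0.034]
tool_rot: [-147.3, 90.0, -134.2]
force: [-0.4, 0.4, 0.2]
grip_width: 0.0003
```

```bash
python3 s.py "[(.003,.1495,.034,0)]"
```

```text
t 7.55 jig [0.0025 0.1589 0.034 ] F [-0.3  0.5  0.2] gw 0.0003316346726887223
(0.003, 0.1495, 0.034, 0) [[-0.0, -0.0094, 0.0005], [-0.001, -0.0005, 0.0003]]
```

drive_tool --offset '[[0,-0.002,0],[0,-0.004,0],[0,-0.006,0],[0,-0.0075,0],[0,-0.009,0],[0,-0.0095,0],[0,-0.0095,0]]' --angular '[[0,0,0],[0,0,0],[0,0,0],[0,0,0],[0,0,0],[0,0,0],[0,0,0]]'

```text
time_s: 8.43
tool_pos: [0.5574, 0.2036, 0.0339]
tool_rot: [133.8, 89.9, 147.0]
force: [-1.9, 4.5, 0.1]
grip_width: 0.0004
```

```bash
python3 s.py
```

```text
t 8.425 jig [0.0023 0.1506 0.0339] F [-0.8  4.9  0.1] gw 0.00041064548009641977
```

drive_tool --offset '[[0,-0.002,0],[0,-0.003,0],[0,-0.003,0],[0,-0.003,0]]' --angular '[[0,0,0],[0,0,0],[0,0,0],[0,0,0]]'

```text
time_s: 8.93
tool_pos: [0.5572, 0.2034, 0.034]
tool_rot: [106.2, 89.8, 119.4]
force: [-2.1, 6.7, 0.7]
grip_width: 0.0005
```

```bash
python3 s.py
```

```text
t 8.925 jig [0.002  0.1504 0.034 ] F [-0.5  7.   0.7] gw 0.0005005665772888884
```

The panel is firmly on the stop: 7 N with no further motion. Retreat left and up, then look.

drive_tool --offset '[[0,0.004,0],[0,0.012,0],[-0.04,0.025,0],[-0.09,0.05,-0.03],[-0.1,0.06,-0.08],[-0.1,0.06,-0.13],[-0.1,0.06,-0.13]]' --angular '[[0,0,0],[0,0,0],[0,0,0],[0,0,0],[0,0,0],[0,0,0],[0,0,0]]'

```text
time_s: 9.8
tool_pos: [0.4138, 0.2307, 0.1339]
tool_rot: [128.5, 89.7, 141.9]
force: [0.2, 0.6, 0.7]
grip_width: 0.0004
```

```bash
python3 look.py 3; python3 s.py "[(-.075,.06,.11,0),(-.075,.06,.034,0),(-.055,.06,.034,0)]"
```

```text
t 9.9 jig [-0.1275  0.2096  0.1348] F [ 0.1 -0.2  0.6] gw 0.0007933288122683169
(-0.075, 0.06, 0.11, 0) [[0.0241, -0.1498, 0.0523], [0.0015, 0.0003, -0.0043]]
(-0.075, 0.06, 0.034, 0) [[0.1001, -0.1501, 0.0523], [0.0015, 0.0003, -0.0043]]
(-0.055, 0.06, 0.034, 0) [[0.1002, -0.1502, 0.0723], [0.0015, 0.0003, -0.0043]]
```

View pics/top3.png

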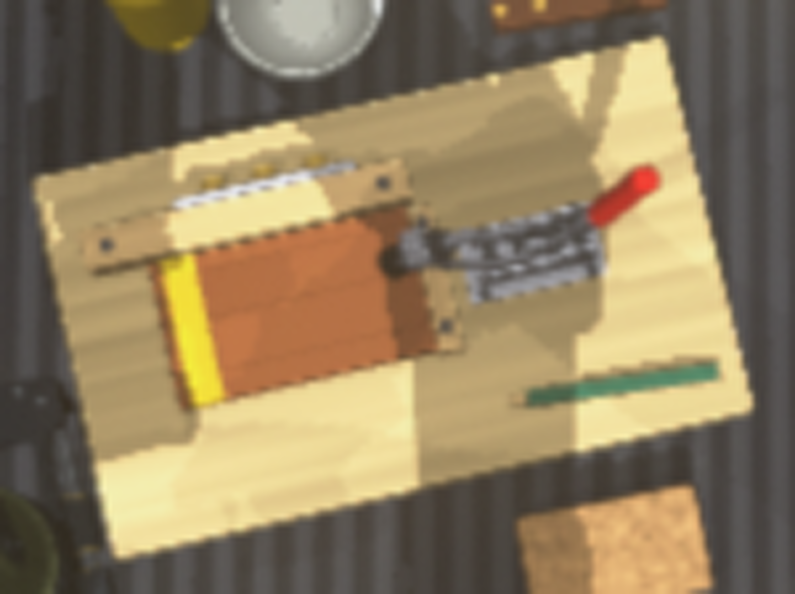

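View pics/scene3.png

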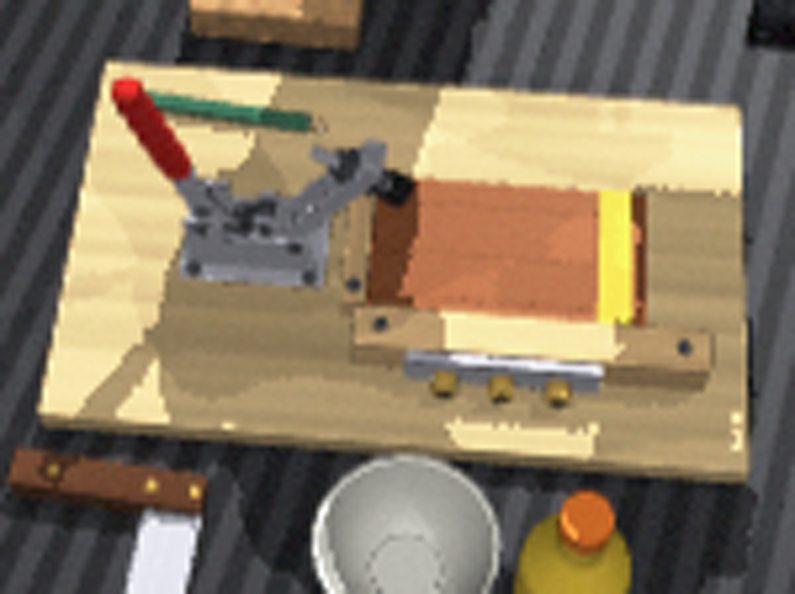

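The panel looks home: its far edge is on the fence (165,255)-(405,205) and its right end is on the stop (405,205)-(435,350). One more nudge towards the fence will make it flush.

drive_tool --offset '[[0.0,-0.05,0.02],[0.01,-0.11,0.03],[0.03,-0.15,0.042],[0.09,-0.15,0.042],[0.1,-0.15,0.042],[0.1,-0.15,0.056],[0.1,-0.15,0.066],[0.1,-0.15,0.07],[0.1,-0.15,0.072],[0.1,-0.15,0.072]]' --angular '[[0,0,0],[0,0,0],[0.0015,0,-0.004],[0.0015,0,-0.004],[0.0015,0,-0.004],[0.0015,0,-0.004],[0.0015,0,-0.004],[0.0015,0,-0.004],[0.0015,0,-0.004],[0.0015,0,-0.004]]'

```text
time_s: 11.15
tool_pos: [0.5221, 0.1027, 0.0345]
tool_rot: [35.2, 89.9, 48.4]
force: [1.9, 0.6, 1.4]
grip_width: 0.0003
```

```bash
python3 s.py
```

```text
t 11.15 jig [-0.0551  0.0603  0.0345] F [2.  0.1 1.4] gw 0.00030646128240976854
```

drive_tool --offset '[[0,0,0.001],[0,0,0.002],[0,0,0.003],[0,0,0.003]]' --angular '[[0,0,0],[0,0,0],[0,0,0],[0,0,0]]'

```text
time_s: 11.65
tool_pos: [0.525, 0.1033, 0.0345]
tool_rot: [36.2, 89.9, 49.4]
force: [-0.3, 0.6, -0.5]
grip_width: 0.0006
```

```bash
python3 s.py
```

```text
t 11.65 jig [-0.0521  0.0603  0.0345] F [-0.1  0.6 -0.5] gw 0.0006090676058164266
```

drive_tool --offset '[[0,0,0.001],[0,0,0.002],[0,0,0.003],[0,0,0.003]]' --angular '[[0,0,0],[0,0,0],[0,0,0],[0,0,0]]'

```text
time_s: 12.15
tool_pos: [0.5269, 0.1038, 0.0342]
tool_rot: [157.6, 89.9, 170.8]
force: [-4.0, -0.5, 2.4]
grip_width: 0.0004
```

```bash
python3 s.py
```

```text
t 12.15 jig [-0.0501  0.0603  0.0342] F [-4.   0.4  2.4] gw 0.00037295810749629
```

drive_tool --offset '[[0,0,0.002],[0,0,0.003],[0,0,0.003]]' --angular '[[0,0,0],[0,0,0],[0,0,0]]'

```text
time_s: 12.52
tool_pos: [0.5271, 0.1038, 0.0336]
tool_rot: [172.2, 89.5, -174.6]
force: [-8.4, -2.1, 5.7]
grip_width: 0.0002
```

```bash
python3 s.py
```

```text
t 12.525 jig [-0.05    0.0602  0.0336] F [-8.7 -0.2  5.7] gw 0.00023103476597754783
```

The panel is seated at 8.7 N with no further motion. Retreat, then set up above the clamp.

drive_tool --offset '[[0,0,-0.006],[0,0,-0.02],[-0.03,0,-0.04],[-0.09,0,-0.05],[-0.15,0,-0.05],[-0.2,0,-0.05],[-0.2,0,-0.05]]' --angular '[[0,0,0],[0,0,0],[0,0,0],[0,0,0],[0,0,0],[0,0,0],[0,0,0]]'

```text
time_s: 13.4
tool_pos: [0.4824, 0.093, 0.2384]
tool_rot: [63.3, 89.8, 76.5]
force: [0.1, 0.0, -0.4]
grip_width: 0.0006
```

```bash
python3 look.py 4; python3 s.py "[(.004,-.105,.25,0),(.004,-.105,.16,0)]"; python3 - <<'E'
from h import *
o,d=pickle.load(open("d4.pkl","rb"))
def tri(ut,us):
    f=lambda P:np.r_[proj(d["top"],P)[0]-ut,proj(d["scene"],P)[0]-us]
    r=least_squares(f,[.6,.05,.1]);return np.round(injig(r.x),3),np.round(r.fun,1)
E
```

```text
t 13.5 jig [-0.0986  0.0601  0.234 ] F [-0.2 -0.4  0.4] gw 0.00022387827065999095
(0.004, -0.105, 0.25, 0) [[-0.0169, -0.165, 0.1025], [0.0001, -0.0066, -0.0019]]
(0.004, -0.105, 0.16, 0) [[0.0731, -0.1652, 0.1031], [0.0001, -0.0066, -0.0019]]
```

View pics/scene4.png

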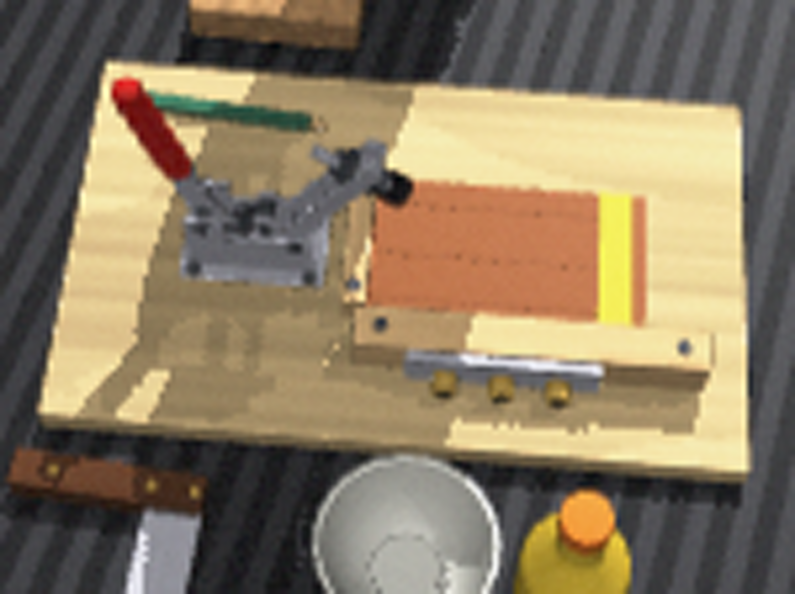

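View pics/top4.png

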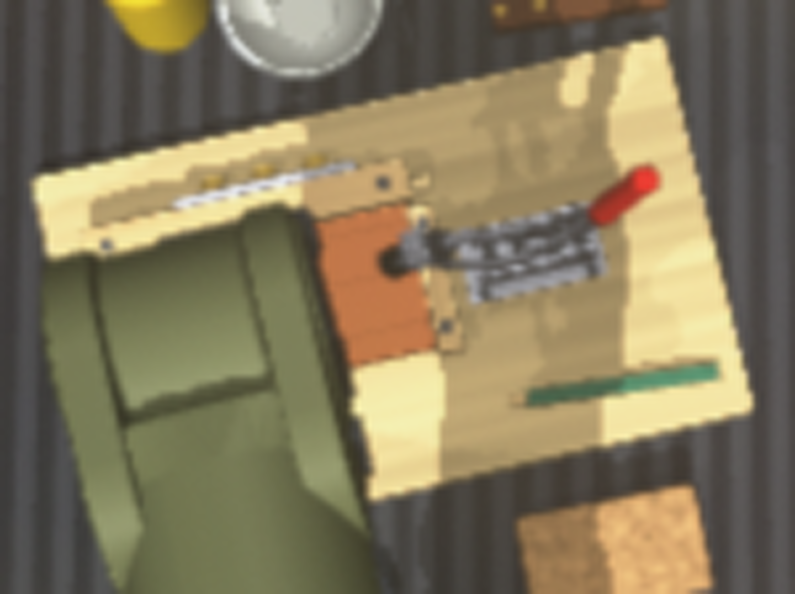

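Both views show the panel flush against fence and stop: scene-view right end (372,195)-(368,305), and top-view stop contact at (410,205)-(437,350). Now move over to the left side of the handle.

drive_tool --offset '[[-0.017,-0.04,0.02],[-0.017,-0.08,0.05],[-0.017,-0.12,0.08],[-0.017,-0.155,0.1],[-0.017,-0.165,0.103],[-0.017,-0.165,0.103],[0.02,-0.165,0.103],[0.055,-0.165,0.103],[0.073,-0.165,0.103],[0.073,-0.165,0.103]]' --angular '[[0,-0.006,-0.002],[0,-0.006,-0.002],[0,-0.006,-0.002],[0,-0.006,-0.002],[0,-0.006,-0.002],[0,-0.006,-0.002],[0,-0.006,-0.002],[0,-0.006,-0.002],[0,-0.006,-0.002],[0,-0.006,-0.002]]'

```text
time_s: 14.75
tool_pos: [0.6161, -0.0433, 0.159]
tool_rot: [157.8, 89.8, 171.1]
force: [0.1, -0.4, 0.8]
grip_width: 0.0004
```

```bash
python3 look.py 5; cat > arc.py <<'E'
from h import *
from cell import telemetry
import sys
r,over,e0,e1,n=map(float,sys.argv[1:6]);o=telemetry.get_obs()
print(np.round(injig(o["tool_pos"])[0],4),"F",np.round(pose(0,0,-np.load("jig.npy")[2],o["force"])[0],1))
for e in np.linspace(e0,e1,int(n)):
    h=.0085-over
    y=-.117-r*np.cos(e)+h*np.sin(e)+.0095; z=.065+r*np.sin(e)+h*np.cos(e)+.008
    print(round(e,2),np.round([y,z],4),np.round(go(o,[.004,y,z]),3).tolist())
print(np.round(go(o,[.004,-.1,.2],0)[1],4))
E
python3 arc.py .095 .002 1.28 .65 10
```

```text
[ 0.0046 -0.1045  0.1613] F [-0.6  0.5  0.8]
1.28 [-0.1285  0.1659] [-0.005, -0.024, -0.001]
1.21 [-0.135   0.1642] [-0.003, -0.03, -0.001]
1.14 [-0.1413  0.162 ] [-0.001, -0.037, -0.001]
1.07 [-0.1474  0.1595] [0.002, -0.043, -0.001]
1.0 [-0.1534  0.1565] [0.005, -0.049, -0.001]
0.93 [-0.1591  0.153 ] [0.008, -0.055, -0.001]
0.86 [-0.1646  0.1492] [0.012, -0.06, -0.001]
0.79 [-0.1697  0.1451] [0.016, -0.065, -0.001]
0.72 [-0.1746  0.1405] [0.021, -0.07, -0.001]
0.65 [-0.1792  0.1357] [0.026, -0.075, -0.001]
[0.0006 0.0012 0.0001]
```

View pics/scene5.png

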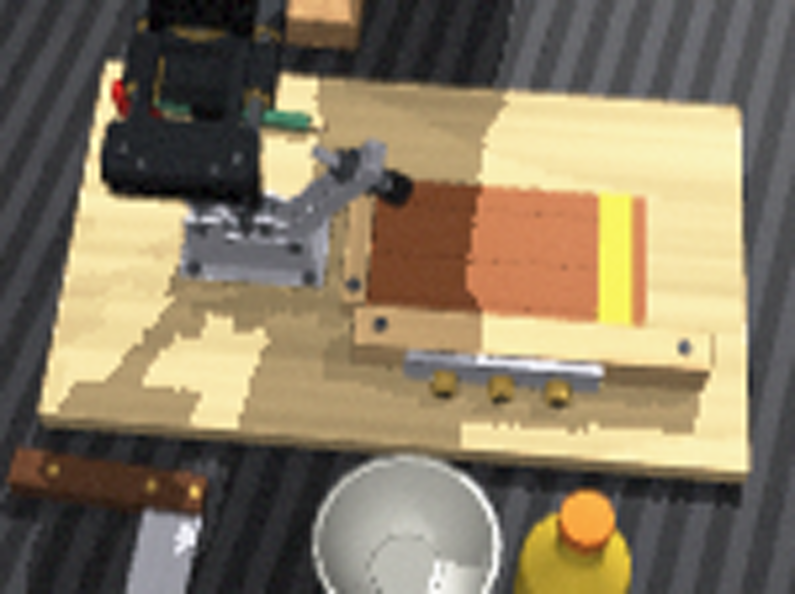

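The gripper is left of the handle (red tip visible at (120,95)), with the fingers between handle and arm. Push along the arc.

drive_tool --offset '[[-0.004,-0.015,-0.001],[-0.005,-0.024,-0.001],[-0.003,-0.03,-0.001],[-0.001,-0.037,-0.001],[0.002,-0.043,-0.001],[0.005,-0.049,-0.001],[0.008,-0.055,-0.001],[0.012,-0.06,-0.001]]' --angular '[[0,0.001,0],[0,0.001,0],[0,0.001,0],[0,0.001,0],[0,0.001,0],[0,0.001,0],[0,0.001,0],[0,0.001,0]]'

```text
time_s: 15.85
tool_pos: [0.6306, -0.1031, 0.1489]
tool_rot: [-152.3, 90.0, -139.1]
force: [0.5, 0.7, 0.8]
grip_width: 0.0003
```

```bash
python3 look.py 6; python3 arc.py .095 .003 .86 .3 9
```

```text
[ 0.003  -0.1654  0.1486] F [-1.4  0.  -0. ]
0.86 [-0.1653  0.1486] [-0.0, 0.0, 0.001]
0.79 [-0.1705  0.1444] [0.004, -0.005, 0.001]
0.72 [-0.1753  0.1398] [0.009, -0.01, 0.001]
0.65 [-0.1798  0.1349] [0.014, -0.014, 0.001]
0.58 [-0.1839  0.1297] [0.019, -0.019, 0.001]
0.51 [-0.1877  0.1242] [0.024, -0.022, 0.001]
0.44 [-0.1911  0.1184] [0.03, -0.026, 0.001]
0.37 [-0.1941  0.1125] [0.036, -0.029, 0.001]
0.3 [-0.1966  0.1063] [0.042, -0.031, 0.001]
[-0.0004 -0.0011  0.0006]
```

View pics/scene6.png

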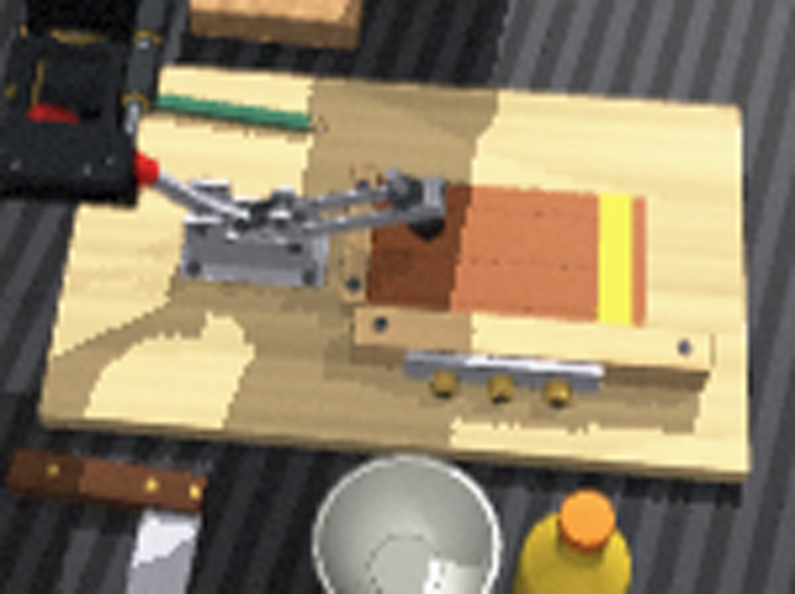

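View pics/top6.png

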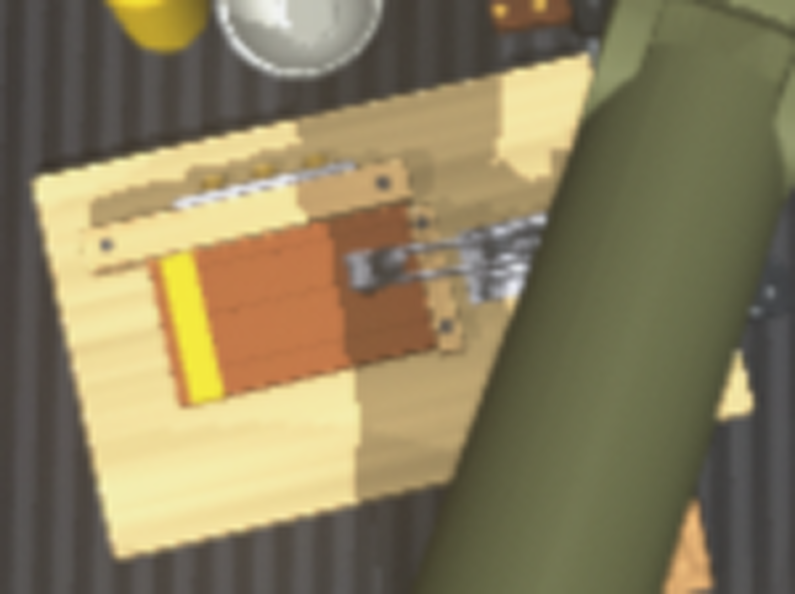

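The handle is moving: the arm is now over the panel at (430,215), and the panel is still home. Continue.

drive_tool --offset '[[0.004,-0.005,0.001],[0.009,-0.01,0.001],[0.014,-0.014,0.001],[0.019,-0.019,0.001],[0.024,-0.022,0.001],[0.03,-0.026,0.001],[0.036,-0.029,0.001],[0.042,-0.031,0.001]]' --angular '[[0,0,0],[0,0,0],[0,0,0],[0,0,0],[0,0,0],[0,0,0],[0,0,0],[0,0,0]]'

```text
time_s: 16.95
tool_pos: [0.6384, -0.1343, 0.1066]
tool_rot: [-118.8, 89.9, -105.7]
force: [0.0, -0.3, 4.5]
grip_width: 0.0006
```

```bash
python3 arc.py .095 .004 .3 0.02 8
```

```text
[ 0.004  -0.1969  0.1066] F [-0.1 -0.3  4.5]
0.3 [-0.1969  0.1054] [0.001, -0.0, -0.0]
0.26 [-0.1982  0.1018] [0.005, -0.001, -0.0]
0.22 [-0.1992  0.0981] [0.009, -0.002, -0.0]
0.18 [-0.2002  0.0944] [0.012, -0.003, -0.0]
0.14 [-0.2009  0.0907] [0.016, -0.004, -0.0]
0.1 [-0.2016  0.087 ] [0.02, -0.005, -0.0]
0.06 [-0.2021  0.0832] [0.023, -0.005, -0.0]
0.02 [-0.2024  0.0794] [0.027, -0.005, -0.0]
[-0.0006 -0.0006  0.0011]
```

drive_tool --offset '[[0.004,-0.001,0],[0.007,-0.002,0],[0.01,-0.003,0],[0.013,-0.003,0],[0.016,-0.004,0],[0.019,-0.004,0],[0.021,-0.005,0],[0.021,-0.005,0]]' --angular '[[0,0,0],[0,0,0],[0,0,0],[0,0,0],[0,0,0],[0,0,0],[0,0,0],[0,0,0]]'

```text
time_s: 17.95
tool_pos: [0.6394, -0.1383, 0.0879]
tool_rot: [110.4, 89.9, 123.6]
force: [-6.9, 3.1, 13.6]
grip_width: 0.0007
```

```bash
python3 look.py 7; python3 arc.py .095 .004 .06 0.02 2
```

```text
[ 0.0041 -0.2011  0.088 ] F [-5.   4.  14.3]
0.06 [-0.2021  0.0832] [0.005, -0.001, -0.0]
0.02 [-0.2024  0.0794] [0.009, -0.001, -0.0]
[-0.0002 -0.0003 -0.0013]
```

View pics/scene7.png

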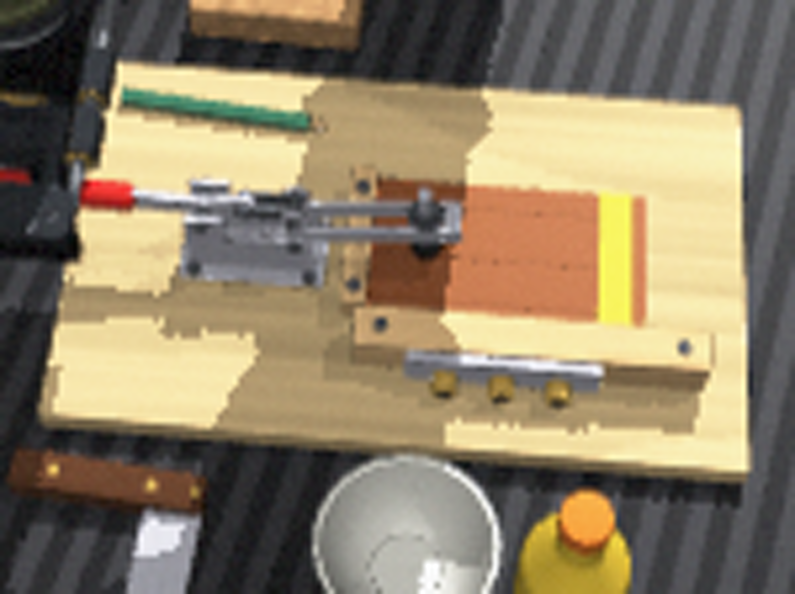

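The handle is level and the tip is at lock height (80 mm). The 14 N with no give exceeds the 9 N peak, so it appears locked. Retreat and check.

drive_tool --offset '[[-0.01,0,0],[-0.05,0,0],[-0.11,-0.01,-0.02],[-0.16,-0.03,-0.06],[-0.18,-0.07,-0.1],[-0.18,-0.12,-0.13],[-0.18,-0.16,-0.15],[-0.18,-0.2,-0.16],[-0.18,-0.22,-0.16],[-0.18,-0.22,-0.16]]' --angular '[[0,0,0],[0,0,0],[0,0,0],[0,0,0],[0,0,0],[0,0,0],[0,0,0],[0,0,0],[0,0,0],[0,0,0]]'

```text
time_s: 19.3
tool_pos: [0.533, -0.3911, 0.2675]
tool_rot: [166.2, 89.9, 179.3]
force: [1.0, -0.3, -0.3]
grip_width: 0.0005
```

```bash
python3 look.py 8; python3 s.py; python3 - <<'E'
from h import *
o,d=pickle.load(open("d8.pkl","rb"));j=np.load("jig.npy")
for n in("top","scene"):
    c=d[n];im=cv2.resize(c["pixels"][:,:,::-1],None,fx=5.3,fy=5.3,interpolation=cv2.INTER_CUBIC)
    def dr(P,col,cl):
        q=((proj(c,pose(*j,P))+.5)*5.3-.5).astype(int);cv2.polylines(im,[q.reshape(-1,1,2)],cl,col,1)
    dr(np.array([[.05,.14,.036],[.05,-.02,.036],[-.04,-.02,.036],[-.04,.14,.036]]),(255,0,255),True)
    for v,col in((1.3,(255,255,0)),(1.15,(0,255,0))):
        h=1.37-v;dr(np.array([[.005,-.117,.065],[.005,-.117-.128*np.cos(h),.065+.128*np.sin(h)]]),col,False)
    x,y=((150,108) if n=="top" else (180,190));cv2.imwrite(f"pics/{n}8o.png",im[int(y*5.3):int(y*5.3)+594,int(x*5.3):int(x*5.3)+795])
E
```

```text
t 19.4 jig [-0.1556 -0.4207  0.2676] F [-0.2  1.1  0.4] gw 7.653646113626105e-05
```

View pics/scene8o.png

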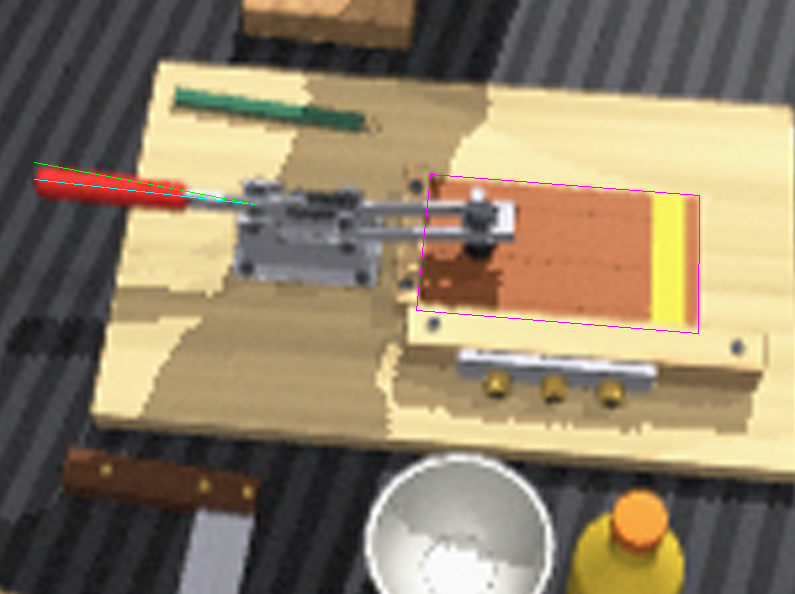

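View pics/top8o.png

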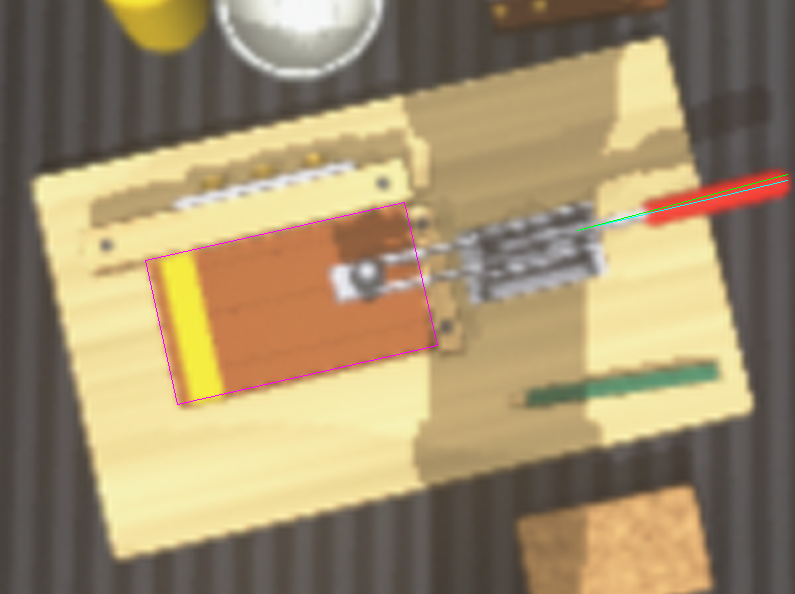

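The handle lies on the 1.30 rad line and the panel outline matches home. The foot is on the panel, nothing else has moved, and the arm is clear. Handing in.

```bash
python3 -c "
from cell import sign_off
print(sign_off())"
```

```text
the job is handed in; nothing more can be done
None
```

The panel is pushed home against the fence and end stop, and the toggle clamp is locked on it. I handed the job in at about 19.4 s, with the arm well clear of everything.

- **Panel:** I slid it to the fence, then to the end stop, then nudged it at the fence again. The final pushes met 7 to 9 N with no further movement. The last pictures show it flush on both faces, and it stayed put when the clamp closed.
- **Clamp:** I pushed the handle over its arc until it was down on its stop at 14 N, above the 9 N peak. After I let go it stayed at the 1.30 rad locked line, clearly below where 1.15 rad would lie, and the foot was on the panel.
- **Other things:** the pencil, sanding block, try square, bowl and bottle look unmoved in the last pictures. I did not recheck the tray or the mallet, which were outside the crops, but no move went near them.
- **Disagreement:** my jig position from the images was about 2 mm off along the push towards the fence. The finger met the fence at x = -52 mm instead of the expected -49.5 mm. I relied on the contact force and the pictures rather than that figure.

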